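# Fetch the hemmed-in jar to the balance

### The job

The squat jar at the back of the white foam tray is hemmed in by three tall bottles. Stand all three bottles in the steel tray, set the jar in the middle of the balance pan, and only then put each bottle back exactly where it stood. Keep everything upright, set it down without dropping it, and leave the two small tins alone.

Things in the scene. Friction and masses are not known exactly. Their poses are not given: they have to be found in the camera images.
- round_bottle: Amber glass bottle with a round straight-sided body, 56 mm across and 82 mm tall, paper label, sloping shoulder, narrow neck and a ribbed black screw cap. 145 mm tall over all. Grip it by the cap: 29 mm across (32 mm at its bottom bead), occupying heights 114 to 145 mm; the 24 mm wide neck below it is 16 mm long. Origin: centre of its underside, z up. About 0.22 kg.
- square_bottle: Amber glass bottle with a square body, 46 x 46 mm (sides along its x and y) and 72 mm tall, labelled, short shoulder and a black cap as on the round bottle. 122 mm tall over all; grip by the cap, 29 mm across (32 mm at its bottom bead), at heights 91 to 122 mm; below it a 24 mm wide neck from 84 mm. Origin: centre of its underside, z up. About 0.19 kg.
- conical_flask: Amber glass conical flask, 62 mm across at the base, tapering to a 24 mm neck at 80 mm, black cap as on the others. 132 mm tall over all; grip by the cap, 29 mm across (32 mm at its bottom bead), at heights 101 to 132 mm. Origin: centre of its underside, z up. About 0.20 kg.
- jar: The squat jar to fetch: amber glass, round, 52 mm across, 46 mm tall over all, its top 13 mm being a flat black lid of the same width. Origin: centre of its underside, z up. About 0.13 kg. The bottles stand 5 to 20 mm from it, too close for fingers; once they are gone, grip it across its sides from above, best along the tray's y (40 mm are free to the back wall, over 60 mm left and right).
- tin_left: Small lidded aluminium tin, 42 mm across, 24 mm tall, in the front left corner of the foam tray; stays where it is. Origin: centre of its underside.
- tin_right: The same kind of tin in the front right corner of the foam tray; stays where it is. Origin: centre of its underside.
- foam_tray: White open foam tray, fixed, 250 mm (its x, pointing to its back, away from the robot) x 260 mm (y); walls 22 mm thick, 60 mm tall; inner floor 22 mm above the bench. Origin: centre of its underside. Things stand within 5 mm of the centres of six grey pads on it: jar at (x, y) = (33, 0), tins at (-33, 66) and (-33, -66), bottles, shuffled, at (33, 66), (33, -66) and (-33, 0).
- steel_tray: Empty shallow steel tray, fixed, 260 mm (its x) x 180 mm (its y), lip 16 mm tall and 3 mm thick with a rolled edge (272 x 192 mm over it), inner floor 3 mm above the bench. It is the side area for the bottles. Origin: centre of its underside. It lies to the left or right of the foam tray.
- balance: White top-pan laboratory balance, fixed, on the other side of the foam tray. Origin: on the bench under the centre of the round steel pan; pan 116 mm across, its flat top 78 mm above the origin and rigid. The housing is 190 mm wide (y) and 60 mm tall and reaches 93 mm behind (+x) and 153 mm in front (-x) of the origin, with the display and keys in front, at most 67 mm tall.

How it is judged:
On the way, in this order (a step that is already met when the one before it is completed fails the run):
1. all three bottles stand upright in the steel tray, the jar still in its place (x of round_bottle in the frame of steel_tray between -0.118 and 0.118 m and y of round_bottle in the frame of steel_tray between -0.08 and 0.08 m and z of round_bottle in the frame of steel_tray between -0.002 and 0.009 m and angle between each of round_bottle, square_bottle, conical_flask's own z axis and vertical below 0.12 rad and linear speed of each of round_bottle, square_bottle, conical_flask below 0.02 m/s and x of square_bottle in the frame of steel_tray between -0.118 and 0.118 m and y of square_bottle in the frame of steel_tray between -0.08 and 0.08 m and z of square_bottle in the frame of steel_tray between -0.002 and 0.009 m and x of conical_flask in the frame of steel_tray between -0.118 and 0.118 m and y of conical_flask in the frame of steel_tray between -0.08 and 0.08 m and z of conical_flask in the frame of steel_tray between -0.002 and 0.009 m and distance of jar from where it was at the start of the episode below 0.03 m), for 0.2 s.
2. the jar stands in the middle of the balance pan, let go, with all three bottles still in the steel tray (horizontal distance between jar and balance below 0.015 m and angle between each of jar, round_bottle, square_bottle, conical_flask's own z axis and vertical below 0.12 rad and linear speed of each of jar, round_bottle, square_bottle, conical_flask below 0.02 m/s and z of jar in the frame of balance between 0.073 and 0.083 m and x of round_bottle in the frame of steel_tray between -0.118 and 0.118 m and y of round_bottle in the frame of steel_tray between -0.08 and 0.08 m and z of round_bottle in the frame of steel_tray between -0.002 and 0.009 m and x of square_bottle in the frame of steel_tray between -0.118 and 0.118 m and y of square_bottle in the frame of steel_tray between -0.08 and 0.08 m and z of square_bottle in the frame of steel_tray between -0.002 and 0.009 m and x of conical_flask in the frame of steel_tray between -0.118 and 0.118 m and y of conical_flask in the frame of steel_tray between -0.08 and 0.08 m and z of conical_flask in the frame of steel_tray between -0.002 and 0.009 m and contact force between the fingers and jar below 0.2 N), for 0.2 s.
At the end, for the whole second after the job is handed in: The jar stands upright and at rest on the balance pan, its centre within 15 mm of the pan's centre; each bottle stands upright and at rest within 15 mm of where it was at the start; each tin is within 12 mm of where it was (horizontal distance between jar and balance below 0.015 m and angle between each of jar, round_bottle, square_bottle, conical_flask's own z axis and vertical below 0.12 rad and linear speed of each of jar, round_bottle, square_bottle, conical_flask below 0.02 m/s and z of jar in the frame of balance between 0.073 and 0.083 m and distance of each of round_bottle, square_bottle, conical_flask from where it was at the start of the episode below 0.015 m and distance of each of tin_left, tin_right from where it was at the start of the episode below 0.012 m); the robot touches nothing.
It fails at once if a bottle or the jar is tipped by more than 30 degrees (angle between any of round_bottle, square_bottle, conical_flask, jar's own z axis and vertical above 0.52 rad).
It fails at once if a tin is shifted by more than 12 mm (distance of any of tin_left, tin_right from where it was at the start of the episode above 0.012 m).
It fails at once if the jar is let go more than 14 mm above the balance pan (height (world z) of jar above 0.092 m and contact force between the fingers and jar below 0.02 N).
It fails at once if a bottle is let go more than 14 mm above the foam tray's floor (36 mm above the bench) ((height (world z) of round_bottle above 0.036 m and contact force between the fingers and round_bottle below 0.02 N) or (height (world z) of square_bottle above 0.036 m and contact force between the fingers and square_bottle below 0.02 N) or (height (world z) of conical_flask above 0.036 m and contact force between the fingers and conical_flask below 0.02 N)).
It also fails if it takes over 141 s, if anything falls off the work surface, if the arm or the gripper's body presses on something with over 40 N, if the wrist force passes 120 N, or if a joint passes its speed limit or range.

### The arm

A 7-joint arm with a two-finger parallel gripper is mounted at the origin on the work surface. World frame = base frame: x ahead of the robot, y to its left, z up, the work surface at z = 0. Lengths are in m, angles in rad, forces in N, time in s.
With the tool pointing down it reaches from about 0.425 to 0.925 m from the base axis. Payload 6.8 kg.
Tool frame: the origin (TCP) lies on the centre line of the jaws, within the pads' length; the fingertips stand 25 mm ahead of it and the grasp point (between the pads) lies 6 mm ahead of it; z points along the fingers, y is the line along which they close (so a half turn about z gives the same grasp; the last joint's range is limited). The gripper opens to 85 mm and grips with 20 to 120 N. Pads are 22 mm wide; open, the fingers measure 114 mm over their backs; the gripper's body (76 mm by 85 mm) begins 54 mm behind the grasp point. The pads swing forward as they close: fully open they stand 13 mm farther back than shut.
Start: joints at [-1.432, 0.477, 0.022, 1.555, -0.011, 1.109, -0.083], TCP at [0.165, 0.655, 0.256] pointing down, gripper open.
Joint ranges: [-2.96, 2.96], [-0.34, 2.1], [-1.41, 1.46], [0.24, 2.44], [-1.37, 4.51], [0.17, 1.92], [-2.96, 2.96]. Speed limits (rad/s): [2.39, 2.39, 3.14, 3.14, 3.14, 3.14, 3.14].

### API

Orientations are given as a rotation vector (axis times angle).
In Python, from bench import status, imaging, workorder gives the robot as it stands.
- The arm moves only by the tool send_rows, never from a script. Its argument "steps" is a list of rows, each an object of numbers: "dx", "dy", "dz": the shift along the tool's x, y, z in cm; "yaw": the turn about the tool's z in degrees; "gripper": the opening, from 0 (shut) to 1 (fully open). A call has 1 to 5 rows; each row is the pose to reach, as a shift and turn from the pose commanded when the call began, along the tool's axes at that moment; what a row does not reach only later rows make up. A row lasts 1/8 s, in which the tool goes at most 62.5 mm and 10.7 degrees, less where a joint would pass 70% of its speed; a pose out of reach is approached as far as the arm can. A call with a gripper value outside its range is refused whole. The fingers move at their own pace and stop on an object; "force" is the grip in N (left out, the last holds). Time passes only in rows, so rows that repeat a pose let the fingers close. It gives the time, the measured TCP pose, the force, the opening and the grip force at its end, in the units of the state.
- status.get_obs(): the state, without advancing time (a new reading comes with each control period).
- imaging.grab_frame(name): name is "scene" or "top"; returns a dict with "color" (400x640x3 uint8, red, green, blue), "depth" (400x640 float32, m along the optical axis (not along the pixel's ray), 0 where there is no reading), "K" (3x3 intrinsics, pixels), "k1" (the pictures are not rectified: a ray, as slopes to the right and down, at radius r is drawn at 1 + k1 r^2 times it, then the intrinsics apply), "R" (3x3) and "t" (3): a world point X has camera coordinates R X + t. Camera axes: x right, y down, z forward; pixel columns grow to the right and rows downward; lengths in m; the calibration is good to about 2 mm. A picture is of the moment at which its call begins.
- workorder.hand_in(): hands the job in; it is judged then, once.
The state is a dict: "clock": time; "joints": joint angles; "qvel": joint speeds; "tau": joint torques, N m; "tcp_pos": TCP position; "orientation": TCP orientation; "contact_force": force on the tool from outside, world axes, zero at the start; "moment": the same for the moment, N m; "grip_width": finger opening in m; "gripper_force": force on a finger pad.
Only numpy, scipy, OpenCV 4.12 (cv2) and the standard library are available. Lean on these libraries where they do the work, as an engineer would, in place of code of your own. Each camera call takes 0.05 s, during which the arm holds its last target. There are 200 camera calls.

## Working session

There is one attempt and no reset: what is moved stays moved. The work goes in short steps, Python scripts to look and compute and a tool call to move; the robot and the scene stay as the last step left them, time stands still between calls to the robot, and variables do not carry over. Pictures are saved under pics/ and viewed, at most 14 in all, crops included, and the job is handed in when it is done.

Besides the shell and the picture viewer there is one more tool, called after "Call:" by a JSON object that holds its "name" and its "arguments". send_rows: Moves the arm, as the interface text tells. Its arguments: {"type":"object","properties":{"steps":{"type":"array"},"force":{"type":"number"}},"required":["steps"]}

```bash
mkdir -p pics; ls
python3 - <<'E'
from bench import status, imaging
import cv2
o=status.get_obs(); print(o)
for n in("scene","top"):
    f=imaging.grab_frame(n); cv2.imwrite(f"pics/{n}0.png",f["color"][:,:,::-1]); print(n,f["K"],f["k1"],f["R"],f["t"])
E
```

```text
pics
{'clock': 0.0, 'joints': array([-1.43208806,  0.47780457,  0.02236222,  1.5564471 , -0.01152726,
        1.10929434, -0.08309664]), 'qvel': array([ 0.00054022, -0.00122897,  0.00216903, -0.00075303, -0.0019279 ,
       -0.00128853,  0.00011696]), 'tau': array([ 1.85902776e-03, -5.96444857e+01,  1.60816435e+00, -2.81184822e+01,
        1.22769971e-02,  9.44226631e-03,  3.81025473e-05]), 'tcp_pos': array([0.16479372, 0.65401423, 0.25532495]), 'orientation': array([-3.86700524e-01, -3.11759685e+00,  2.86215857e-03]), 'contact_force': array([ 0.19564921, -0.36243589, -0.52349713]), 'moment': array([ 0.05179017, -0.02394101, -0.04228236]), 'gripper_force': 0.0, 'grip_width': 0.08500257732440887}
scene [[413.05688747   0.         332.26277408]
 [  0.         413.05688747 194.70376523]
 [  0.           0.           1.        ]] -0.08956425712199151 [[ 0.83530184  0.54978833  0.00190566]
 [ 0.47429392 -0.71884035 -0.50824584]
 [-0.27805776  0.42544253 -0.86120993]] [-0.44133907 -0.23742857  1.16993775]
top [[392.25050703   0.         319.07067859]
 [  0.         392.25050703 201.0132177 ]
 [  0.           0.           1.        ]] 0.012690499116976915 [[ 0.01446047 -0.99955918 -0.02592944]
 [-0.9980529  -0.0128554  -0.06103406]
 [ 0.06067382  0.02676154 -0.99779883]] [0.00950545 0.55712153 0.84677277]
```

View pics/scene0.png

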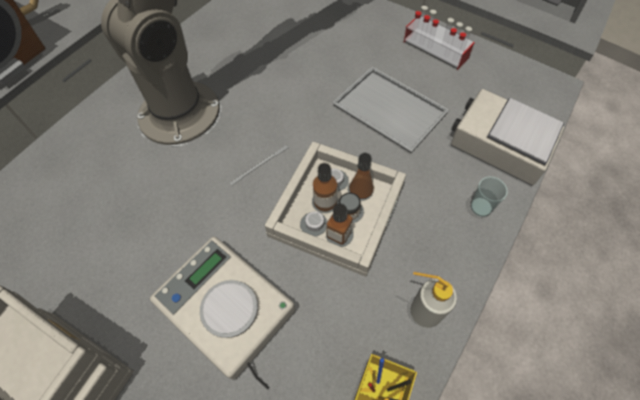

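View pics/top0.png

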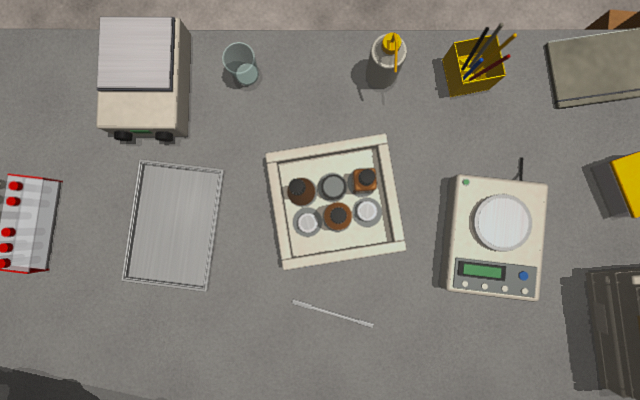

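The scene view shows the round bottle in front at (324,185), the flask at (362,175), the square bottle at (340,222) and the jar between them at (349,203). The top view shows the steel tray on the left (175,225), which is +y, and the balance pan on the right (502,222). In that view the flask is at (300,190), the jar at (333,186), the square bottle at (365,180) and the round bottle at (337,215), with the tins at (307,222) and (367,212).

```bash
cat > h.py <<'E'
import numpy as np, cv2
from bench import status, imaging
def rays(f,uv):
    uv=np.asarray(uv,float).reshape(-1,2);K=f["K"]
    d=np.c_[(uv[:,0]-K[0,2])/K[0,0],(uv[:,1]-K[1,2])/K[1,1]];s=d.copy()
    for _ in range(20): s=d/(1+f["k1"]*(s**2).sum(1,keepdims=True))
    return np.c_[s,np.ones(len(s))]
def plane(f,uv,z):
    r=rays(f,uv)@f["R"]; c=-f["R"].T@f["t"]
    return c+r*((z-c[2])/r[:,2:])
def cloud(f):
    h,w=f["depth"].shape; uv=np.stack(np.meshgrid(np.arange(w),np.arange(h)),-1).reshape(-1,2)
    p=(rays(f,uv)*f["depth"].reshape(-1,1)-f["t"])@f["R"]
    return p.reshape(h,w,3)
def blob(f,P,u,v,r,lo,hi,dark=None):
    """circle of pixels near (u,v) with height in band; -> centre px, n, median z"""
    g=f["color"].max(2); m=(P[...,2]>lo)&(P[...,2]<hi)
    if dark is not None: m&=g<dark
    n=np.zeros(m.shape,np.uint8); cv2.circle(n,(u,v),r,1,-1); m=(m&(n>0)).astype(np.uint8)
    c=max(cv2.findContours(m,cv2.RETR_EXTERNAL,cv2.CHAIN_APPROX_NONE)[0],key=len)
    (x,y),rad=cv2.minEnclosingCircle(c); M=cv2.moments(m,True)
    return (M['m10']/M['m00'],M['m01']/M['m00']),(x,y),rad,np.median(P[...,2][m>0]),int(m.sum())
E
python3 - <<'E'
from h import *
f=imaging.grab_frame("top");P=cloud(f)
for n,u,v,r,z in [("round",337,212,22,.167),("square",365,178,20,.144),("flask",298,187,20,.154),("jar",333,186,18,.068),("tinL",307,222,17,.046),("tinR",367,212,17,.046),("pan",502,222,34,.078)]:
    c,e,rad,mz,k=blob(f,P,u,v,r,z-.006,z+.006)
    print(n,np.round(c,1),np.round(e,1),"rad",round(rad,1),"z",mz.round(4),k,"xy cent",plane(f,c,z)[0,:2].round(4),"circ",plane(f,e,z)[0,:2].round(4), "r mm",1e3*rad*np.median(f["depth"][int(c[1]),int(c[0])])/392)
# foam rim by height, steel lip
m=((P[...,2]>.052)&(P[...,2]<.068)).astype(np.uint8); m[:, :255]=0;m[:,415:]=0;m[:120]=0;m[280:]=0
m2=cv2.morphologyEx(m,cv2.MORPH_OPEN,np.ones((3,3)))
c=max(cv2.findContours(m2,cv2.RETR_EXTERNAL,cv2.CHAIN_APPROX_NONE)[0],key=cv2.contourArea)
q=plane(f,c.reshape(-1,2),.06)[:,:2]; R=cv2.minAreaRect((q*1000).astype(np.float32)); print("foam",R)
m=((P[...,2]>.008)&(P[...,2]<.03)).astype(np.uint8); m[:, :115]=0;m[:,235:]=0;m[:150]=0;m[300:]=0
print(m.sum()); c=np.argwhere(m)[:,::-1]; q=plane(f,c,.016)[:,:2]; print("steel",cv2.minAreaRect((q*1000).astype(np.float32)))
for a,b in [(175,225),(340,260),(420,200),(320,245)]: print(a,b,P[b,a])
s=f["color"][130:310,110:560][:,:,::-1]; cv2.imwrite("pics/crop1.png",cv2.resize(s,None,fx=1.75,fy=1.75,interpolation=cv2.INTER_CUBIC))
E
```

```text
round [338.6 215.2] [338.7 215. ] rad 8.3 z 0.1662 203 xy cent [ 0.5225 -0.0227] circ [ 0.5228 -0.0229] r mm 15.107868
square [367.6 176.4] [367.5 176.5] rad 7.9 z 0.143 187 xy cent [ 0.5968 -0.0768] circ [ 0.5965 -0.0766] r mm 14.910285
flask [296.4 186. ] [296.3 186. ] rad 8.0 z 0.1531 195 xy cent [0.5761 0.056 ] circ [0.5761 0.0562] r mm 14.949548
jar [333.5 186.8] [333.5 186.8] rad 12.3 z 0.0675 478 xy cent [ 0.5839 -0.0138] circ [ 0.5838 -0.0138] r mm 25.583025
tinL [307.8 223. ] [307.7 223. ] rad 9.8 z 0.0456 299 xy cent [0.5082 0.0396] circ [0.5082 0.0398] r mm 20.825148
tinR [367.1 211.1] [367.1 211. ] rad 9.9 z 0.0456 303 xy cent [ 0.5351 -0.0858] circ [ 0.5353 -0.0857] r mm 21.142569
pan [502.2 222.5] [502.6 222. ] rad 29.4 z 0.0774 2631 xy cent [ 0.5148 -0.3534] circ [ 0.5158 -0.3542] r mm 59.252132
foam ((555.1271362304688, -17.083328247070312), (250.84812927246094, 259.03253173828125), 10.04838752746582)
1883
steel ((501.3189697265625, 342.1523132324219), (191.4501953125, 273.3017883300781), 83.86686706542969)
175 225 [0.49961785 0.34057757 0.00313444]
340 260 [ 0.43253756 -0.02914431  0.05984364]
420 200 [ 0.56309542 -0.20732869  0.00074081]
320 245 [0.46075891 0.01362284 0.02030359]
```

View pics/crop1.png

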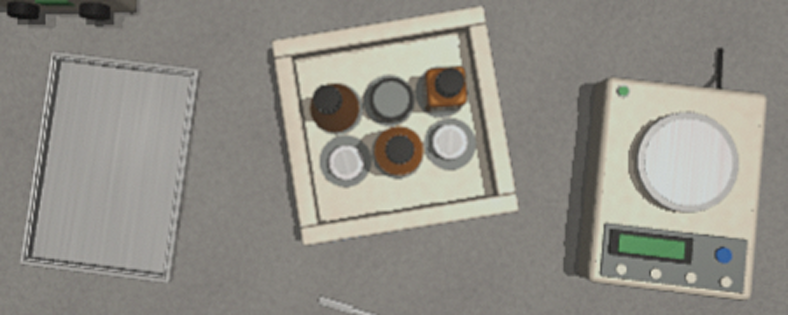

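The measurements agree with the given sizes and heights. Foam tray: centre (0.555, -0.017), yaw 10°. Steel tray: centre (0.501, 0.342), yaw -6.1°. Pan: (0.515, -0.354). I'll start by turning the tool to the foam tray's y axis while moving in.

Call:
{"name": "send_rows", "arguments": {"steps": [{"dx": -4,"dy": -2.4,"yaw": -8,"gripper": 0.7},{"dx": -8,"dy": -4.8,"yaw": -16,"gripper": 0.7},{"dx": -12,"dy": -7,"yaw": -24.2,"gripper": 0.7},{"dx": -16,"dy": -10,"yaw": -24.2,"gripper": 0.7},{"dx": -20,"dy": -12,"yaw": -24.2,"gripper": 0.7}], "force": 60}}

```text
validation failed for argument at $.st...
```

```bash
cat > go.py <<'E'
import sys,numpy as np
from bench import status
from scipy.spatial.transform import Rotation as Ro
T={"round":(.5227,-.0228),"square":(.5966,-.0767),"flask":(.5761,.0561),"jar":(.5838,-.0138),"pan":(.5153,-.3540),
"s_round":(.4218,.3505),"s_square":(.501,.342),"s_flask":(.5806,.3335)}
o=status.get_obs();R=Ro.from_rotvec(o["orientation"]).as_matrix()
print("t",round(o["clock"],2),"tcp",o["tcp_pos"].round(4),"yaw",np.degrees(np.arctan2(-R[0,1],R[1,1])).round(2),"tilt",np.degrees(np.arccos(-R[2,2])).round(2),"w",round(o["grip_width"],4),"F",o["contact_force"].round(1),"gf",round(o["gripper_force"],1),"q",o["joints"].round(2))
for a in sys.argv[1:]:
    n,z=a.split(":"); p=np.r_[T[n],float(z)] if z else np.r_[T[n],o["tcp_pos"][2]]
    print(a,"d(cm)",(100*R.T@(p-o["tcp_pos"])).round(2))
E
python3 go.py round: round:.1575
```

```text
t 0.15 tcp [0.1648 0.6542 0.2555] yaw -14.14 tilt 0.08 w 0.0856 F [-0.5 -0.1  0.3] gf 0.0 q [-1.43  0.48  0.02  1.56 -0.01  1.11 -0.08]
round: d(cm) [-51.24 -56.9    0.08]
round:.1575 d(cm) [-51.24 -56.89   9.89]
```

Call:
{"name": "send_rows", "arguments": {"steps": [{"dx": -4,"dy": -2.4,"dz": 0,"yaw": -8,"gripper": 0.7},{"dx": -8,"dy": -4.8,"dz": 0,"yaw": -16,"gripper": 0.7},{"dx": -12,"dy": -7,"dz": 0,"yaw": -24.2,"gripper": 0.7},{"dx": -16,"dy": -10,"dz": 0,"yaw": -24.2,"gripper": 0.7},{"dx": -20,"dy": -12,"dz": 0,"yaw": -24.2,"gripper": 0.7}], "force": 60}}

```text
clock: 0.78
tcp_pos: [0.3305, 0.4875, 0.2561]
orientation: [0.275, -3.129, 0.001]
contact_force: [0.1, 0.9, 0.5]
grip_width: 0.0599
gripper_force: 0.0
```

Call:
{"name": "send_rows", "arguments": {"steps": [{"dx": -1,"dy": -5.4,"dz": 0,"yaw": 0,"gripper": 0.7},{"dx": -2,"dy": -10.8,"dz": 0,"yaw": 0,"gripper": 0.7},{"dx": -3,"dy": -16,"dz": 0,"yaw": 0,"gripper": 0.7},{"dx": -4,"dy": -21.5,"dz": 0,"yaw": 0,"gripper": 0.7},{"dx": -5,"dy": -27,"dz": 0,"yaw": 0,"gripper": 0.7}]}}

```text
clock: 1.4
tcp_pos: [0.4262, 0.2304, 0.2563]
orientation: [-0.275, 3.129, 0.0]
contact_force: [-0.1, 1.3, 0.8]
grip_width: 0.0596
gripper_force: 0.0
```

Call:
{"name": "send_rows", "arguments": {"steps": [{"dx": -1,"dy": -5.4,"dz": 0,"yaw": 0,"gripper": 0.7},{"dx": -2,"dy": -10.8,"dz": 0,"yaw": 0,"gripper": 0.7},{"dx": -3,"dy": -16,"dz": 0,"yaw": 0,"gripper": 0.7},{"dx": -4,"dy": -21.5,"dz": 0,"yaw": 0,"gripper": 0.7},{"dx": -5,"dy": -26.6,"dz": 0,"yaw": 0,"gripper": 0.7}]}}

```text
clock: 2.02
tcp_pos: [0.5219, -0.0229, 0.2563]
orientation: [-0.275, 3.129, 0.0]
contact_force: [0.2, 0.4, 0.0]
grip_width: 0.0603
gripper_force: 0.0
```

```bash
python3 go.py round: round:.1575
```

```text
t 2.02 tcp [ 0.5219 -0.0229  0.2563] yaw 10.04 tilt 0.01 w 0.0603 F [0.2 0.4 0. ] gf 0.0 q [-0.35  0.23  0.32  1.94 -0.08  0.99  1.76]
round: d(cm) [-0.08 -0.01  0.  ]
round:.1575 d(cm) [-0.08 -0.01  9.88]
```

Call:
{"name": "send_rows", "arguments": {"steps": [{"dx": -0.1,"dy": 0,"dz": 3,"yaw": 0,"gripper": 0.7},{"dx": -0.1,"dy": 0,"dz": 6,"yaw": 0,"gripper": 0.7},{"dx": -0.1,"dy": 0,"dz": 8.5,"yaw": 0,"gripper": 0.7},{"dx": -0.1,"dy": 0,"dz": 9.9,"yaw": 0,"gripper": 0.7},{"dx": -0.1,"dy": 0,"dz": 9.9,"yaw": 0,"gripper": 0.7}]}}

```text
clock: 2.65
tcp_pos: [0.5221, -0.0208, 0.1566]
orientation: [0.275, -3.128, 0.0]
contact_force: [-1.1, 0.1, -0.1]
grip_width: 0.0598
gripper_force: 0.0
```

Call:
{"name": "send_rows", "arguments": {"steps": [{"dx": 0,"dy": 0,"dz": 0,"yaw": 0,"gripper": 0.2},{"dx": 0,"dy": 0,"dz": 0,"yaw": 0,"gripper": 0.2},{"dx": 0,"dy": 0,"dz": 0,"yaw": 0,"gripper": 0.2},{"dx": 0,"dy": 0,"dz": 0,"yaw": 0,"gripper": 0.2},{"dx": 0,"dy": 0,"dz": 0,"yaw": 0,"gripper": 0.2}], "force": 60}}

```text
clock: 3.28
tcp_pos: [0.5235, -0.021, 0.1584]
orientation: [-0.275, 3.127, -0.0]
contact_force: [0.2, -1.4, 6.5]
grip_width: 0.0275
gripper_force: 59.4
```

```bash
python3 go.py s_round: s_round:.1385
```

```text
t 3.27 tcp [ 0.5235 -0.021   0.1584] yaw 10.04 tilt 0.13 w 0.0275 F [ 0.2 -1.4  6.5] gf 59.4 q [-0.32  0.36  0.29  2.02 -0.14  0.77  1.81]
s_round: d(cm) [ 3.540e+00  3.836e+01 -2.000e-02]
s_round:.1385 d(cm) [ 3.54 38.36  1.97]
```

Call:
{"name": "send_rows", "arguments": {"steps": [{"dx": 0,"dy": 0,"dz": -1,"yaw": 0,"gripper": 0.2},{"dx": 0,"dy": 0,"dz": -3,"yaw": 0,"gripper": 0.2},{"dx": 0,"dy": 0,"dz": -5,"yaw": 0,"gripper": 0.2},{"dx": 0,"dy": 0,"dz": -7.5,"yaw": 0,"gripper": 0.2},{"dx": 0,"dy": 0,"dz": -9.5,"yaw": 0,"gripper": 0.2}]}}

```text
clock: 3.9
tcp_pos: [0.5222, -0.0206, 0.2534]
orientation: [0.276, -3.129, -0.0]
contact_force: [0.4, -1.3, -2.1]
grip_width: 0.0274
gripper_force: 59.2
```

Call:
{"name": "send_rows", "arguments": {"steps": [{"dx": 0.3,"dy": 3,"dz": 0,"yaw": 0,"gripper": 0.2},{"dx": 0.7,"dy": 7,"dz": 0,"yaw": 0,"gripper": 0.2},{"dx": 1.1,"dy": 11.5,"dz": 0,"yaw": 0,"gripper": 0.2},{"dx": 1.5,"dy": 16,"dz": 0,"yaw": 0,"gripper": 0.2},{"dx": 1.8,"dy": 20,"dz": 0,"yaw": 0,"gripper": 0.2}]}}

```text
clock: 4.53
tcp_pos: [0.4688, 0.1746, 0.2525]
orientation: [0.277, -3.129, -0.0]
contact_force: [0.2, -0.4, -2.6]
grip_width: 0.0276
gripper_force: 59.2
```

Call:
{"name": "send_rows", "arguments": {"steps": [{"dx": 0.3,"dy": 4,"dz": 0,"yaw": 0,"gripper": 0.2},{"dx": 0.8,"dy": 8.5,"dz": 0,"yaw": 0,"gripper": 0.2},{"dx": 1.2,"dy": 13,"dz": 0,"yaw": 0,"gripper": 0.2},{"dx": 1.6,"dy": 17,"dz": 0,"yaw": 0,"gripper": 0.2},{"dx": 1.7,"dy": 18.4,"dz": 0,"yaw": 0,"gripper": 0.2}]}}

```text
clock: 5.15
tcp_pos: [0.4192, 0.3538, 0.2523]
orientation: [0.282, -3.128, -0.001]
contact_force: [-1.3, 0.0, -2.3]
grip_width: 0.0276
gripper_force: 59.4
```

```bash
python3 - <<'E'
from h import *
f=imaging.grab_frame("scene"); cv2.imwrite("pics/s1.png",f["color"][:,:,::-1])
E
python3 go.py s_round: s_round:.1385
```

```text
t 5.2 tcp [0.4192 0.3544 0.2523] yaw 10.31 tilt 0.07 w 0.0276 F [-0.7  1.  -2.7] gf 59.3 q [-0.89  0.27  0.09  1.87 -0.03  1.    0.96]
s_round: d(cm) [-0.18 -0.43 -0.  ]
s_round:.1385 d(cm) [-0.19 -0.44 11.38]
```

View pics/s1.png

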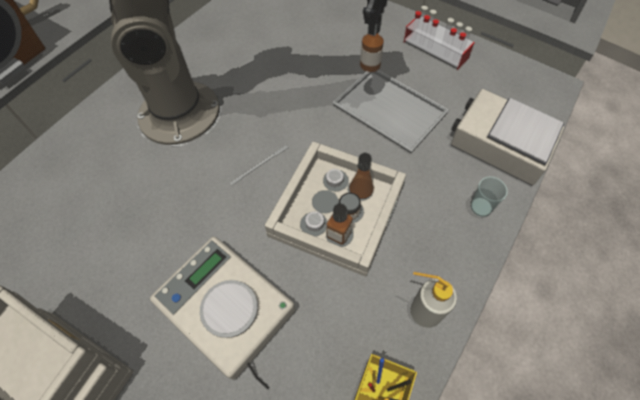

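The bottle hangs upright in the gripper at (372,50), over the near end of the steel tray. Lowering it.

Call:
{"name": "send_rows", "arguments": {"steps": [{"dx": -0.1,"dy": -0.3,"dz": 4,"yaw": 0,"gripper": 0.2},{"dx": -0.1,"dy": -0.3,"dz": 8,"yaw": 0,"gripper": 0.2},{"dx": -0.1,"dy": -0.3,"dz": 10,"yaw": 0,"gripper": 0.2},{"dx": -0.1,"dy": -0.3,"dz": 10.8,"yaw": 0,"gripper": 0.2},{"dx": -0.1,"dy": -0.3,"dz": 11.2,"yaw": 0,"gripper": 0.2}]}}

```text
clock: 5.82
tcp_pos: [0.4232, 0.3478, 0.1406]
orientation: [-0.274, 3.129, -0.0]
contact_force: [-0.3, -0.3, -1.7]
grip_width: 0.0274
gripper_force: 59.4
```

Call:
{"name": "send_rows", "arguments": {"steps": [{"dx": 0,"dy": 0,"dz": 0,"yaw": 0,"gripper": 0.2},{"dx": 0,"dy": 0,"dz": 0.1,"yaw": 0,"gripper": 0.2}]}}

```text
clock: 6.08
tcp_pos: [0.423, 0.3488, 0.1402]
orientation: [-0.275, 3.128, 0.002]
contact_force: [-0.7, -0.3, -1.8]
grip_width: 0.0275
gripper_force: 59.4
```

Call:
{"name": "send_rows", "arguments": {"steps": [{"dx": 0,"dy": 0,"dz": 0.1,"yaw": 0,"gripper": 0.2},{"dx": 0,"dy": 0,"dz": 0.15,"yaw": 0,"gripper": 0.2},{"dx": 0,"dy": 0,"dz": 0.15,"yaw": 0,"gripper": 0.2}]}}

```text
clock: 6.45
tcp_pos: [0.4234, 0.3488, 0.1394]
orientation: [-0.275, 3.128, 0.002]
contact_force: [-1.5, -2.5, 7.9]
grip_width: 0.0278
gripper_force: 60.5
```

Call:
{"name": "send_rows", "arguments": {"steps": [{"dx": 0,"dy": 0,"dz": -0.1,"yaw": 0,"gripper": 0.7},{"dx": 0,"dy": 0,"dz": -0.1,"yaw": 0,"gripper": 0.7},{"dx": 0,"dy": 0,"dz": -0.1,"yaw": 0,"gripper": 0.7},{"dx": 0,"dy": 0,"dz": -4,"yaw": 0,"gripper": 0.7},{"dx": 0,"dy": 0,"dz": -8,"yaw": 0,"gripper": 0.7}]}}

```text
clock: 7.08
tcp_pos: [0.4222, 0.3481, 0.2182]
orientation: [0.275, -3.128, 0.002]
contact_force: [0.7, 0.6, -0.8]
grip_width: 0.0595
gripper_force: 0.0
```

```bash
python3 go.py flask:.2475
```

```text
t 7.08 tcp [0.4222 0.3481 0.2182] yaw 10.07 tilt 0.1 w 0.0595 F [ 0.7  0.6 -0.8] gf 0.0 q [-0.88  0.31  0.09  1.91 -0.03  0.93  0.97]
flask:.2475 d(cm) [-10.05 -31.44  -2.91]
```

Call:
{"name": "send_rows", "arguments": {"steps": [{"dx": -1.5,"dy": -5,"dz": -2,"yaw": 0,"gripper": 0.7},{"dx": -3.5,"dy": -10.5,"dz": -2,"yaw": 0,"gripper": 0.7},{"dx": -5,"dy": -16,"dz": -2,"yaw": 0,"gripper": 0.7},{"dx": -7,"dy": -21.5,"dz": -2,"yaw": 0,"gripper": 0.7},{"dx": -8.5,"dy": -27,"dz": -2,"yaw": 0,"gripper": 0.7}]}}

```text
clock: 7.7
tcp_pos: [0.5542, 0.0958, 0.2378]
orientation: [-0.276, 3.129, 0.0]
contact_force: [-0.1, 0.2, 0.3]
grip_width: 0.0598
gripper_force: 0.0
```

Call:
{"name": "send_rows", "arguments": {"steps": [{"dx": -1,"dy": -3,"dz": 0,"yaw": 0,"gripper": 0.7},{"dx": -1.5,"dy": -4.4,"dz": 0,"yaw": 0,"gripper": 0.7},{"dx": -1.5,"dy": -4.4,"dz": 0,"yaw": 0,"gripper": 0.7}]}}

```text
clock: 8.07
tcp_pos: [0.5759, 0.0567, 0.2376]
orientation: [0.274, -3.129, -0.0]
contact_force: [0.5, 0.7, -0.2]
grip_width: 0.0598
gripper_force: 0.0
```

```bash
python3 go.py flask:.1445
```

```text
t 8.07 tcp [0.5759 0.0567 0.2376] yaw 10.02 tilt 0.02 w 0.0598 F [ 0.5  0.7 -0.2] gf 0.0 q [-0.4   0.34  0.24  1.82 -0.1   0.99  1.63]
flask:.1445 d(cm) [-0.02 -0.07  9.31]
```

Call:
{"name": "send_rows", "arguments": {"steps": [{"dx": 0,"dy": 0,"dz": 3.5,"yaw": 0,"gripper": 0.7},{"dx": 0,"dy": 0,"dz": 7,"yaw": 0,"gripper": 0.7},{"dx": 0,"dy": 0,"dz": 9.3,"yaw": 0,"gripper": 0.7},{"dx": 0,"dy": 0,"dz": 9.3,"yaw": 0,"gripper": 0.7},{"dx": 0,"dy": 0,"dz": 9.3,"yaw": 0,"gripper": 0.7}]}}

```text
clock: 8.7
tcp_pos: [0.5762, 0.0581, 0.1457]
orientation: [-0.278, 3.128, 0.001]
contact_force: [0.1, -0.4, 0.2]
grip_width: 0.0599
gripper_force: 0.0
```

Call:
{"name": "send_rows", "arguments": {"steps": [{"dx": 0,"dy": 0,"dz": 0,"yaw": 0,"gripper": 0.2},{"dx": 0,"dy": 0,"dz": 0,"yaw": 0,"gripper": 0.2},{"dx": 0,"dy": 0,"dz": 0,"yaw": 0,"gripper": 0.2},{"dx": 0,"dy": 0,"dz": 0,"yaw": 0,"gripper": 0.2},{"dx": 0,"dy": 0,"dz": 0,"yaw": 0,"gripper": 0.2}]}}

```text
clock: 9.32
tcp_pos: [0.5766, 0.0567, 0.146]
orientation: [-0.275, 3.128, 0.001]
contact_force: [-1.5, 0.5, 6.3]
grip_width: 0.0276
gripper_force: 59.1
```

Call:
{"name": "send_rows", "arguments": {"steps": [{"dx": 0,"dy": 0,"dz": -1,"yaw": 0,"gripper": 0.2},{"dx": 0,"dy": 0,"dz": -3,"yaw": 0,"gripper": 0.2},{"dx": 0,"dy": 0,"dz": -5,"yaw": 0,"gripper": 0.2},{"dx": 0,"dy": 0,"dz": -7.5,"yaw": 0,"gripper": 0.2},{"dx": 0,"dy": 0,"dz": -8.5,"yaw": 0,"gripper": 0.2}]}}

```text
clock: 9.95
tcp_pos: [0.5763, 0.0567, 0.2312]
orientation: [-0.275, 3.128, 0.0]
contact_force: [0.1, 0.1, -1.6]
grip_width: 0.0274
gripper_force: 59.3
```

```bash
python3 go.py s_flask:
```

```text
t 9.95 tcp [0.5763 0.0567 0.2312] yaw 10.06 tilt 0.11 w 0.0274 F [ 0.1  0.1 -1.6] gf 59.3 q [-0.4   0.35  0.24  1.83 -0.1   0.97  1.63]
s_flask: d(cm) [-5.260e+00  2.718e+01  1.000e-02]
```

Call:
{"name": "send_rows", "arguments": {"steps": [{"dx": -0.8,"dy": 3.5,"dz": 0,"yaw": 0,"gripper": 0.2},{"dx": -1.7,"dy": 8.5,"dz": 0,"yaw": 0,"gripper": 0.2},{"dx": -2.7,"dy": 14,"dz": 0,"yaw": 0,"gripper": 0.2},{"dx": -3.7,"dy": 19,"dz": 0,"yaw": 0,"gripper": 0.2},{"dx": -4.6,"dy": 23.5,"dz": 0,"yaw": 0,"gripper": 0.2}]}}

```text
clock: 10.58
tcp_pos: [0.5793, 0.2981, 0.229]
orientation: [0.277, -3.128, 0.0]
contact_force: [0.2, -0.1, -2.5]
grip_width: 0.0275
gripper_force: 59.4
```

Call:
{"name": "send_rows", "arguments": {"steps": [{"dx": -0.7,"dy": 2.8,"dz": 0,"yaw": 0,"gripper": 0.2},{"dx": -0.7,"dy": 3.6,"dz": 1,"yaw": 0,"gripper": 0.2},{"dx": -0.7,"dy": 3.6,"dz": 4,"yaw": 0,"gripper": 0.2},{"dx": -0.7,"dy": 3.6,"dz": 7.5,"yaw": 0,"gripper": 0.2},{"dx": -0.7,"dy": 3.6,"dz": 9.5,"yaw": 0,"gripper": 0.2}]}}

```text
clock: 11.2
tcp_pos: [0.5796, 0.3303, 0.132]
orientation: [0.273, -3.126, 0.004]
contact_force: [-0.9, 0.7, -2.8]
grip_width: 0.0275
gripper_force: 59.5
```

Call:
{"name": "send_rows", "arguments": {"steps": [{"dx": 0,"dy": 0,"dz": 0.4,"yaw": 0,"gripper": 0.2},{"dx": 0,"dy": 0,"dz": 0.7,"yaw": 0,"gripper": 0.2},{"dx": 0,"dy": 0,"dz": 0.9,"yaw": 0,"gripper": 0.2},{"dx": 0,"dy": 0,"dz": 0.9,"yaw": 0,"gripper": 0.2}]}}

```text
clock: 11.7
tcp_pos: [0.5816, 0.3331, 0.1271]
orientation: [-0.275, 3.127, 0.002]
contact_force: [0.8, -0.8, 0.8]
grip_width: 0.0274
gripper_force: 59.8
```

```bash
python3 go.py s_flask:.127
```

```text
t 11.7 tcp [0.5816 0.3331 0.1271] yaw 10.05 tilt 0.13 w 0.0274 F [ 0.8 -0.8  0.8] gf 59.8 q [-0.72  0.6   0.15  1.68 -0.11  0.86  1.22]
s_flask:.127 d(cm) [0.09 0.06 0.01]
```

Call:
{"name": "send_rows", "arguments": {"steps": [{"dx": 0,"dy": 0,"dz": 0,"yaw": 0,"gripper": 0.7},{"dx": 0,"dy": 0,"dz": 0,"yaw": 0,"gripper": 0.7},{"dx": 0,"dy": 0,"dz": 0,"yaw": 0,"gripper": 0.7},{"dx": 0,"dy": 0,"dz": -4,"yaw": 0,"gripper": 0.7},{"dx": 0,"dy": 0,"dz": -9.5,"yaw": 0,"gripper": 0.7}]}}

```text
clock: 12.32
tcp_pos: [0.5797, 0.3323, 0.2202]
orientation: [0.275, -3.126, 0.003]
contact_force: [0.8, 0.4, 0.9]
grip_width: 0.0596
gripper_force: 0.0
```

```bash
python3 go.py square:
```

```text
t 12.32 tcp [0.5797 0.3323 0.2202] yaw 10.07 tilt 0.22 w 0.0596 F [0.8 0.4 0.9] gf 0.0 q [-0.73  0.5   0.17  1.61 -0.1   1.04  1.21]
square: d(cm) [  5.49 -40.57   0.08]
```

Call:
{"name": "send_rows", "arguments": {"steps": [{"dx": 0.7,"dy": -5,"dz": 0,"yaw": 0,"gripper": 0.7},{"dx": 1.4,"dy": -10.5,"dz": 0,"yaw": 0,"gripper": 0.7},{"dx": 2.1,"dy": -16,"dz": 0,"yaw": 0,"gripper": 0.7},{"dx": 2.8,"dy": -21.5,"dz": 0,"yaw": 0,"gripper": 0.7},{"dx": 3.5,"dy": -27,"dz": 0,"yaw": 0,"gripper": 0.7}]}}

```text
clock: 12.95
tcp_pos: [0.5934, 0.0591, 0.221]
orientation: [-0.276, 3.129, 0.0]
contact_force: [0.8, 0.1, -0.4]
grip_width: 0.06
gripper_force: 0.0
```

Call:
{"name": "send_rows", "arguments": {"steps": [{"dx": 0.7,"dy": -5,"dz": 0,"yaw": 0,"gripper": 0.7},{"dx": 1.4,"dy": -10,"dz": 0,"yaw": 0,"gripper": 0.7},{"dx": 2,"dy": -13.6,"dz": 0,"yaw": 0,"gripper": 0.7},{"dx": 2,"dy": -13.6,"dz": 0,"yaw": 0,"gripper": 0.7}]}}

```text
clock: 13.45
tcp_pos: [0.597, -0.081, 0.221]
orientation: [-0.265, 3.13, -0.003]
contact_force: [0.6, 0.3, -0.5]
grip_width: 0.0599
gripper_force: 0.0
```

```bash
python3 go.py square:.1345
```

```text
t 13.45 tcp [ 0.597 -0.081  0.221] yaw 9.69 tilt 0.1 w 0.0599 F [ 0.6  0.3 -0.5] gf 0.0 q [-0.18  0.4   0.27  1.79 -0.13  0.97  1.88]
square:.1345 d(cm) [-0.03  0.45  8.65]
```

Call:
{"name": "send_rows", "arguments": {"steps": [{"dx": 0,"dy": 0,"dz": 2,"yaw": 0,"gripper": 0.7},{"dx": 0,"dy": 0,"dz": 4,"yaw": 0,"gripper": 0.7},{"dx": 0,"dy": 0,"dz": 6,"yaw": 0,"gripper": 0.7}]}}

```text
clock: 13.82
tcp_pos: [0.5977, -0.075, 0.1602]
orientation: [-0.278, 3.129, 0.001]
contact_force: [1.2, -0.0, -0.2]
grip_width: 0.0599
gripper_force: 0.0
```

```bash
python3 go.py square:.1345
```

```text
t 13.82 tcp [ 0.5977 -0.075   0.1602] yaw 10.16 tilt 0.05 w 0.0599 F [ 1.2 -0.  -0.2] gf 0.0 q [-0.17  0.47  0.25  1.84 -0.15  0.85  1.9 ]
square:.1345 d(cm) [ 0.14 -0.15  2.57]
```

Call:
{"name": "send_rows", "arguments": {"steps": [{"dx": 0.1,"dy": 0,"dz": 1.5,"yaw": 0,"gripper": 0.7},{"dx": 0.1,"dy": 0,"dz": 2.5,"yaw": 0,"gripper": 0.7},{"dx": 0.1,"dy": 0,"dz": 2.5,"yaw": 0,"gripper": 0.7}]}}

```text
clock: 14.2
tcp_pos: [0.5962, -0.0764, 0.1353]
orientation: [0.276, -3.128, -0.0]
contact_force: [-0.0, -0.2, -0.1]
grip_width: 0.0595
gripper_force: 0.0
```

Call:
{"name": "send_rows", "arguments": {"steps": [{"dx": 0,"dy": 0,"dz": 0,"yaw": 0,"gripper": 0.2},{"dx": 0,"dy": 0,"dz": 0,"yaw": 0,"gripper": 0.2},{"dx": 0,"dy": 0,"dz": 0,"yaw": 0,"gripper": 0.2},{"dx": 0,"dy": 0,"dz": 0,"yaw": 0,"gripper": 0.2},{"dx": 0,"dy": 0,"dz": 0,"yaw": 0,"gripper": 0.2}]}}

```text
clock: 14.82
tcp_pos: [0.5973, -0.077, 0.1367]
orientation: [-0.275, 3.128, -0.0]
contact_force: [0.3, -0.3, 6.4]
grip_width: 0.0274
gripper_force: 59.2
```

Call:
{"name": "send_rows", "arguments": {"steps": [{"dx": 0,"dy": 0,"dz": -1,"yaw": 0,"gripper": 0.2},{"dx": 0,"dy": 0,"dz": -3,"yaw": 0,"gripper": 0.2},{"dx": 0,"dy": 0,"dz": -5,"yaw": 0,"gripper": 0.2},{"dx": 0,"dy": 0,"dz": -7.5,"yaw": 0,"gripper": 0.2},{"dx": 0,"dy": 0,"dz": -9.5,"yaw": 0,"gripper": 0.2}]}}

```text
clock: 15.45
tcp_pos: [0.5961, -0.0766, 0.2317]
orientation: [0.275, -3.129, -0.0]
contact_force: [0.1, 0.0, -0.8]
grip_width: 0.0274
gripper_force: 59.1
```

```bash
python3 go.py s_square:
```

```text
t 15.45 tcp [ 0.5961 -0.0766  0.2317] yaw 10.06 tilt 0.03 w 0.0274 F [ 0.1  0.  -0.8] gf 59.1 q [-0.19  0.39  0.27  1.78 -0.12  0.99  1.88]
s_square: d(cm) [2.050e+00 4.288e+01 1.000e-02]
```

Call:
{"name": "send_rows", "arguments": {"steps": [{"dx": 0.2,"dy": 3.5,"dz": 0,"yaw": 0,"gripper": 0.2},{"dx": 0.4,"dy": 8.5,"dz": 0,"yaw": 0,"gripper": 0.2},{"dx": 0.7,"dy": 14,"dz": 0,"yaw": 0,"gripper": 0.2},{"dx": 0.9,"dy": 19.5,"dz": 0,"yaw": 0,"gripper": 0.2},{"dx": 1.2,"dy": 25,"dz": 0,"yaw": 0,"gripper": 0.2}]}}

```text
clock: 16.08
tcp_pos: [0.54, 0.1689, 0.2309]
orientation: [0.275, -3.129, 0.0]
contact_force: [0.8, 0.5, -1.2]
grip_width: 0.0278
gripper_force: 59.3
```

Call:
{"name": "send_rows", "arguments": {"steps": [{"dx": 0.3,"dy": 5.5,"dz": 0,"yaw": 0,"gripper": 0.2},{"dx": 0.5,"dy": 11,"dz": 0,"yaw": 0,"gripper": 0.2},{"dx": 0.7,"dy": 15.5,"dz": 0,"yaw": 0,"gripper": 0.2},{"dx": 0.9,"dy": 17.9,"dz": 0,"yaw": 0,"gripper": 0.2},{"dx": 0.9,"dy": 17.9,"dz": 1,"yaw": 0,"gripper": 0.2}]}}

```text
clock: 16.7
tcp_pos: [0.4997, 0.3446, 0.221]
orientation: [-0.282, 3.129, 0.002]
contact_force: [0.7, -0.5, -1.9]
grip_width: 0.0276
gripper_force: 59.3
```

Call:
{"name": "send_rows", "arguments": {"steps": [{"dx": 0,"dy": 0,"dz": 2.5,"yaw": 0,"gripper": 0.2},{"dx": 0,"dy": 0,"dz": 6,"yaw": 0,"gripper": 0.2},{"dx": 0,"dy": 0,"dz": 8.5,"yaw": 0,"gripper": 0.2},{"dx": 0,"dy": 0,"dz": 9.8,"yaw": 0,"gripper": 0.2},{"dx": 0,"dy": 0,"dz": 10.1,"yaw": 0,"gripper": 0.2}]}}

```text
clock: 17.32
tcp_pos: [0.5009, 0.3407, 0.1191]
orientation: [0.274, -3.129, 0.002]
contact_force: [-0.1, -0.4, -1.6]
grip_width: 0.0274
gripper_force: 59.3
```

```bash
python3 go.py s_square:.1177
```

```text
t 17.32 tcp [0.5009 0.3407 0.1191] yaw 9.99 tilt 0.1 w 0.0274 F [-0.1 -0.4 -1.6] gf 59.3 q [-0.78  0.52  0.11  1.84 -0.08  0.78  1.11]
s_square:.1177 d(cm) [-0.03  0.12  0.14]
```

Call:
{"name": "send_rows", "arguments": {"steps": [{"dx": 0,"dy": 0,"dz": 0.1,"yaw": 0,"gripper": 0.2},{"dx": 0,"dy": 0,"dz": 0.2,"yaw": 0,"gripper": 0.2},{"dx": 0,"dy": 0,"dz": 0.2,"yaw": 0,"gripper": 0.2}]}}

```text
clock: 17.7
tcp_pos: [0.5011, 0.3422, 0.1184]
orientation: [-0.275, 3.129, 0.001]
contact_force: [0.0, 0.2, -1.9]
grip_width: 0.0275
gripper_force: 59.3
```

Call:
{"name": "send_rows", "arguments": {"steps": [{"dx": 0,"dy": 0,"dz": 0,"yaw": 0,"gripper": 0.7},{"dx": 0,"dy": 0,"dz": 0,"yaw": 0,"gripper": 0.7},{"dx": 0,"dy": 0,"dz": 0,"yaw": 0,"gripper": 0.7},{"dx": 0,"dy": 0,"dz": -4,"yaw": 0,"gripper": 0.7},{"dx": 0,"dy": 0,"dz": -9.5,"yaw": 0,"gripper": 0.7}]}}

```text
clock: 18.32
tcp_pos: [0.5, 0.3414, 0.2125]
orientation: [0.275, -3.127, 0.003]
contact_force: [0.2, 0.0, -0.7]
grip_width: 0.0597
gripper_force: 0.0
```

```bash
python3 go.py jar:;  python3 - <<'E'
from h import *
f=imaging.grab_frame("scene"); cv2.imwrite("pics/s2.png",f["color"][:,:,::-1])
E
```

```text
t 18.32 tcp [0.5    0.3414 0.2125] yaw 10.07 tilt 0.21 w 0.0597 F [ 0.2  0.  -0.7] gf 0.0 q [-0.8   0.41  0.13  1.78 -0.06  0.96  1.1 ]
jar: d(cm) [ -2.04 -36.44   0.06]
```

View pics/s2.png

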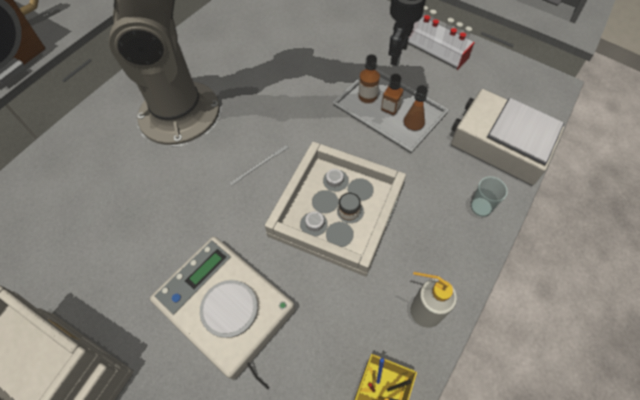

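All three bottles stand upright in the steel tray at (370,78), (392,95) and (415,108). The jar is free at (349,206) and the tins haven't moved.

Call:
{"name": "send_rows", "arguments": {"steps": [{"dx": -0.3,"dy": -5,"dz": 0,"yaw": 0,"gripper": 1},{"dx": -0.6,"dy": -10.5,"dz": 0,"yaw": 0,"gripper": 1},{"dx": -0.9,"dy": -16,"dz": 0,"yaw": 0,"gripper": 1},{"dx": -1.2,"dy": -21.5,"dz": 0,"yaw": 0,"gripper": 1},{"dx": -1.5,"dy": -27,"dz": 0,"yaw": 0,"gripper": 1}]}}

```text
clock: 19.0
tcp_pos: [0.5631, 0.0771, 0.2129]
orientation: [-0.276, 3.129, 0.0]
contact_force: [0.8, -0.4, -0.2]
grip_width: 0.0853
gripper_force: 0.0
```

Call:
{"name": "send_rows", "arguments": {"steps": [{"dx": -0.2,"dy": -4,"dz": 0,"yaw": 0,"gripper": 1},{"dx": -0.4,"dy": -7.5,"dz": 0,"yaw": 0,"gripper": 1},{"dx": -0.5,"dy": -9.4,"dz": 0,"yaw": 0,"gripper": 1},{"dx": -0.5,"dy": -9.4,"dz": 3,"yaw": 0,"gripper": 1},{"dx": -0.5,"dy": -9.4,"dz": 6,"yaw": 0,"gripper": 1}]}}

```text
clock: 19.62
tcp_pos: [0.5846, -0.0121, 0.1523]
orientation: [-0.276, 3.128, 0.001]
contact_force: [0.0, 1.0, -0.7]
grip_width: 0.0852
gripper_force: 0.0
```

```bash
python3 go.py jar:.058;  python3 - <<'E'
from h import *
f=imaging.grab_frame("top");P=cloud(f)
for n,u,v,r,z in [("round",180,200,120,.148),("square",180,200,120,.125),("flask",180,200,120,.135)]:
    pass
m=(f["color"].max(2)<75)&(P[...,2]>.115)&(P[...,2]<.156); m[:,250:]=0
k,l,s,c=cv2.connectedComponentsWithStats(m.astype(np.uint8))
for i in range(1,k):
    if s[i,4]>60:
        z=np.median(P[...,2][l==i]); print(c[i].round(1),s[i],z.round(4),plane(f,c[i],z)[0].round(4))
E
```

```text
t 19.62 tcp [ 0.5846 -0.0121  0.1523] yaw 10.1 tilt 0.08 w 0.0852 F [ 0.   1.  -0.7] gf 0.0 q [-0.26  0.45  0.22  1.88 -0.13  0.82  1.78]
jar:.058 d(cm) [ 0.12 -0.16  9.43]
[156.1 182.6] [147 176  19  15 209] 0.1337 [0.5813 0.3286 0.1337]
[150.9 223.8] [143 217  16  15 178] 0.1243 [0.502  0.3398 0.1243]
[143.5 264.9] [133 257  22  17 287] 0.1461 [0.4251 0.3404 0.1461]
```

Call:
{"name": "send_rows", "arguments": {"steps": [{"dx": 0.1,"dy": -0.1,"dz": 3.5,"yaw": 0,"gripper": 1},{"dx": 0.1,"dy": -0.1,"dz": 6.5,"yaw": 0,"gripper": 1},{"dx": 0.1,"dy": -0.1,"dz": 8.5,"yaw": 0,"gripper": 1},{"dx": 0.1,"dy": -0.1,"dz": 9.4,"yaw": 0,"gripper": 1},{"dx": 0.1,"dy": -0.1,"dz": 9.4,"yaw": 0,"gripper": 1}]}}

```text
clock: 20.3
tcp_pos: [0.5833, -0.0136, 0.0588]
orientation: [0.276, -3.129, -0.0]
contact_force: [1.0, -0.3, 0.2]
grip_width: 0.0856
gripper_force: 0.0
```

Call:
{"name": "send_rows", "arguments": {"steps": [{"dx": 0,"dy": 0,"dz": 0,"yaw": 0,"gripper": 0.45},{"dx": 0,"dy": 0,"dz": 0,"yaw": 0,"gripper": 0.45},{"dx": 0,"dy": 0,"dz": 0,"yaw": 0,"gripper": 0.45},{"dx": 0,"dy": 0,"dz": 0,"yaw": 0,"gripper": 0.45},{"dx": 0,"dy": 0,"dz": 0,"yaw": 0,"gripper": 0.45}]}}

```text
clock: 20.92
tcp_pos: [0.584, -0.014, 0.0601]
orientation: [-0.275, 3.128, 0.0]
contact_force: [-1.1, 1.1, 5.0]
grip_width: 0.05
gripper_force: 61.1
```

Call:
{"name": "send_rows", "arguments": {"steps": [{"dx": 0,"dy": 0,"dz": -1,"yaw": 0,"gripper": 0.45},{"dx": 0,"dy": 0,"dz": -3,"yaw": 0,"gripper": 0.45},{"dx": 0,"dy": 0,"dz": -6,"yaw": 0,"gripper": 0.45},{"dx": 0,"dy": 0,"dz": -9,"yaw": 0,"gripper": 0.45},{"dx": 0,"dy": 0,"dz": -11,"yaw": 0,"gripper": 0.45}]}}

```text
clock: 21.55
tcp_pos: [0.5838, -0.0142, 0.171]
orientation: [-0.275, 3.128, 0.0]
contact_force: [0.2, -0.3, -2.0]
grip_width: 0.0501
gripper_force: 62.4
```

```bash
python3 go.py pan:
```

```text
t 21.55 tcp [ 0.5838 -0.0142  0.171 ] yaw 10.05 tilt 0.12 w 0.0501 F [ 0.2 -0.3 -2. ] gf 62.4 q [-0.26  0.43  0.23  1.87 -0.13  0.85  1.78]
pan: d(cm) [ 1.267e+01 -3.227e+01 -2.000e-02]
```

Call:
{"name": "send_rows", "arguments": {"steps": [{"dx": 1.5,"dy": -3.5,"dz": 0,"yaw": 0,"gripper": 0.45},{"dx": 3.3,"dy": -8.5,"dz": 0,"yaw": 0,"gripper": 0.45},{"dx": 5.3,"dy": -13.5,"dz": 0,"yaw": 0,"gripper": 0.45},{"dx": 7.3,"dy": -18.5,"dz": 0,"yaw": 0,"gripper": 0.45},{"dx": 9.2,"dy": -23.5,"dz": 0,"yaw": 0,"gripper": 0.45}]}}

```text
clock: 22.18
tcp_pos: [0.5332, -0.2631, 0.1696]
orientation: [-0.275, 3.129, -0.0]
contact_force: [0.9, -0.9, -1.7]
grip_width: 0.0503
gripper_force: 62.4
```

Call:
{"name": "send_rows", "arguments": {"steps": [{"dx": 1.6,"dy": -4,"dz": 0,"yaw": 0,"gripper": 0.45},{"dx": 3,"dy": -7.5,"dz": 0,"yaw": 0,"gripper": 0.45},{"dx": 3.5,"dy": -8.8,"dz": 1,"yaw": 0,"gripper": 0.45},{"dx": 3.5,"dy": -8.8,"dz": 2.5,"yaw": 0,"gripper": 0.45},{"dx": 3.5,"dy": -8.8,"dz": 4,"yaw": 0,"gripper": 0.45}]}}

```text
clock: 22.8
tcp_pos: [0.5153, -0.3518, 0.1272]
orientation: [0.279, -3.129, -0.003]
contact_force: [0.8, 0.5, -0.8]
grip_width: 0.0504
gripper_force: 62.4
```

Call:
{"name": "send_rows", "arguments": {"steps": [{"dx": 0,"dy": 0,"dz": 0.5,"yaw": 0,"gripper": 0.45},{"dx": 0,"dy": 0,"dz": 0.9,"yaw": 0,"gripper": 0.45},{"dx": 0,"dy": 0,"dz": 1.2,"yaw": 0,"gripper": 0.45},{"dx": 0,"dy": 0,"dz": 1.2,"yaw": 0,"gripper": 0.45}]}}

```text
clock: 23.3
tcp_pos: [0.5148, -0.3542, 0.1169]
orientation: [-0.276, 3.129, -0.0]
contact_force: [0.2, -0.2, -1.4]
grip_width: 0.0505
gripper_force: 62.4
```

```bash
python3 go.py pan:.1161
```

```text
t 23.3 tcp [ 0.5148 -0.3542  0.1169] yaw 10.07 tilt 0.01 w 0.0505 F [ 0.2 -0.2 -1.4] gf 62.4 q [ 0.3   0.56  0.27  1.81 -0.2   0.8   2.42]
pan:.1161 d(cm) [-0.05  0.01  0.08]
```

Call:
{"name": "send_rows", "arguments": {"steps": [{"dx": 0,"dy": 0,"dz": 0.1,"yaw": 0,"gripper": 0.45},{"dx": 0,"dy": 0,"dz": 0.2,"yaw": 0,"gripper": 0.45},{"dx": 0,"dy": 0,"dz": 0.2,"yaw": 0,"gripper": 0.45}]}}

```text
clock: 23.68
tcp_pos: [0.5149, -0.3545, 0.1161]
orientation: [-0.275, 3.129, -0.0]
contact_force: [-2.4, 2.6, 6.9]
grip_width: 0.0504
gripper_force: 63.2
```

Contact with the pan. Releasing slowly, then up.

Call:
{"name": "send_rows", "arguments": {"steps": [{"dx": 0,"dy": 0,"dz": -0.1,"yaw": 0,"gripper": 1},{"dx": 0,"dy": 0,"dz": -0.1,"yaw": 0,"gripper": 1},{"dx": 0,"dy": 0,"dz": -0.1,"yaw": 0,"gripper": 1},{"dx": 0,"dy": 0,"dz": -0.1,"yaw": 0,"gripper": 1},{"dx": 0,"dy": 0,"dz": -4,"yaw": 0,"gripper": 1}]}}

```text
clock: 24.3
tcp_pos: [0.513, -0.3529, 0.1523]
orientation: [0.275, -3.124, -0.006]
contact_force: [-0.1, 0.4, 0.7]
grip_width: 0.0855
gripper_force: 0.0
```

Call:
{"name": "send_rows", "arguments": {"steps": [{"dx": 0,"dy": 5,"dz": -5,"yaw": 0,"gripper": 1},{"dx": 0,"dy": 10.5,"dz": -7,"yaw": 0,"gripper": 1},{"dx": 0,"dy": 16,"dz": -7,"yaw": 0,"gripper": 0.7},{"dx": 0,"dy": 21.5,"dz": -7,"yaw": 0,"gripper": 0.7},{"dx": 0,"dy": 27,"dz": -7,"yaw": 0,"gripper": 0.7}]}}

```text
clock: 24.92
tcp_pos: [0.4671, -0.0867, 0.2251]
orientation: [-0.275, 3.129, 0.0]
contact_force: [-0.0, -0.1, -0.6]
grip_width: 0.0598
gripper_force: 0.0
```

```bash
python3 go.py s_square:
python3 - <<'E'
from h import *
f=imaging.grab_frame("top");P=cloud(f)
c,e,rad,mz,k=blob(f,P,502,222,34,.118,.13); print("jar",plane(f,c,.124),plane(f,e,.124),rad,mz)
cv2.imwrite("pics/t3.png",f["color"][:,:,::-1])
E
```

```text
t 24.93 tcp [ 0.4671 -0.0867  0.2251] yaw 10.06 tilt 0.05 w 0.0598 F [-0.  -0.1 -0.6] gf 0.0 q [-0.15  0.18  0.23  2.07 -0.05  0.9   1.85]
s_square: d(cm) [-1.083e+01  4.162e+01  1.000e-02]
jar [[ 0.51539315 -0.35166782  0.124     ]] [[ 0.51524321 -0.35125898  0.124     ]] 14.114990234375 0.12355367619038127
```

View pics/t3.png

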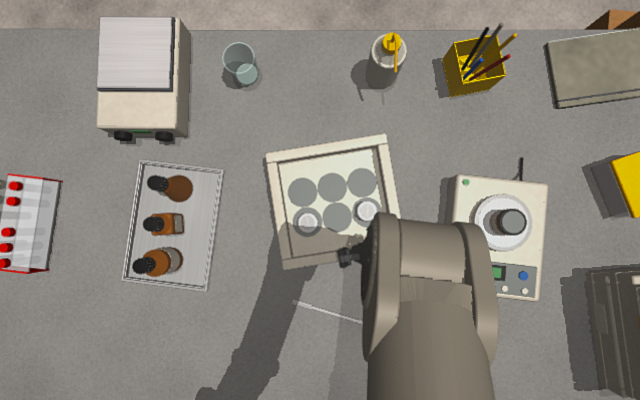

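The jar stands upright on the pan at (511,222), within 3 mm of the centre. The bottles stand in the steel tray at the left, at (160,185), (160,223) and (157,264). Next I'll return them in reverse order, square bottle first.

Call:
{"name": "send_rows", "arguments": {"steps": [{"dx": -1.5,"dy": 5,"dz": 0,"yaw": 0,"gripper": 0.7},{"dx": -3,"dy": 10.5,"dz": 0,"yaw": 0,"gripper": 0.7},{"dx": -4.5,"dy": 16,"dz": 0,"yaw": 0,"gripper": 0.7},{"dx": -6,"dy": 21.5,"dz": 0,"yaw": 0,"gripper": 0.7},{"dx": -7.5,"dy": 27,"dz": 0,"yaw": 0,"gripper": 0.7}]}}

```text
clock: 25.6
tcp_pos: [0.4944, 0.192, 0.2249]
orientation: [-0.275, 3.129, 0.0]
contact_force: [0.3, -0.5, -0.8]
grip_width: 0.0599
gripper_force: 0.0
```

Call:
{"name": "send_rows", "arguments": {"steps": [{"dx": -1.2,"dy": 5,"dz": 0,"yaw": 0,"gripper": 0.7},{"dx": -2.2,"dy": 10,"dz": 0,"yaw": 0,"gripper": 0.7},{"dx": -3.3,"dy": 14.6,"dz": 0,"yaw": 0,"gripper": 0.7},{"dx": -3.3,"dy": 14.6,"dz": 2,"yaw": 0,"gripper": 0.7},{"dx": -3.3,"dy": 14.6,"dz": 4,"yaw": 0,"gripper": 0.7}]}}

```text
clock: 26.22
tcp_pos: [0.5013, 0.3407, 0.1841]
orientation: [-0.277, 3.129, 0.0]
contact_force: [-0.7, -0.6, -0.2]
grip_width: 0.0598
gripper_force: 0.0
```

```bash
python3 go.py s_square:.1182
```

```text
t 26.23 tcp [0.5013 0.3407 0.1841] yaw 10.13 tilt 0.01 w 0.0598 F [-0.7 -0.6 -0.2] gf 0.0 q [-0.71  0.44  0.01  1.8  -0.01  0.91  1.05]
s_square:.1182 d(cm) [0.01 0.13 6.59]
```

Call:
{"name": "send_rows", "arguments": {"steps": [{"dx": 0,"dy": 0.1,"dz": 3,"yaw": 0,"gripper": 0.7},{"dx": 0,"dy": 0.1,"dz": 5.5,"yaw": 0,"gripper": 0.7},{"dx": 0,"dy": 0.1,"dz": 6.6,"yaw": 0,"gripper": 0.7},{"dx": 0,"dy": 0.1,"dz": 6.6,"yaw": 0,"gripper": 0.7}]}}

```text
clock: 26.72
tcp_pos: [0.501, 0.3407, 0.1184]
orientation: [0.275, -3.129, 0.001]
contact_force: [-0.6, 0.5, -0.4]
grip_width: 0.0595
gripper_force: 0.0
```

Call:
{"name": "send_rows", "arguments": {"steps": [{"dx": 0,"dy": 0,"dz": 0,"yaw": 0,"gripper": 0.2},{"dx": 0,"dy": 0,"dz": 0,"yaw": 0,"gripper": 0.2},{"dx": 0,"dy": 0,"dz": 0,"yaw": 0,"gripper": 0.2},{"dx": 0,"dy": 0,"dz": 0,"yaw": 0,"gripper": 0.2},{"dx": 0,"dy": 0,"dz": 0,"yaw": 0,"gripper": 0.2}]}}

```text
clock: 27.35
tcp_pos: [0.5018, 0.3417, 0.1201]
orientation: [-0.275, 3.127, 0.002]
contact_force: [0.7, -0.7, 5.7]
grip_width: 0.0275
gripper_force: 59.3
```

Call:
{"name": "send_rows", "arguments": {"steps": [{"dx": 0,"dy": 0,"dz": -1,"yaw": 0,"gripper": 0.2},{"dx": 0,"dy": 0,"dz": -3,"yaw": 0,"gripper": 0.2},{"dx": 0,"dy": 0,"dz": -6,"yaw": 0,"gripper": 0.2},{"dx": 0,"dy": 0,"dz": -9,"yaw": 0,"gripper": 0.2},{"dx": 0,"dy": 0,"dz": -11.5,"yaw": 0,"gripper": 0.2}]}}

```text
clock: 27.98
tcp_pos: [0.5009, 0.3407, 0.2352]
orientation: [0.275, -3.13, 0.0]
contact_force: [-0.1, 0.2, -1.8]
grip_width: 0.0278
gripper_force: 59.1
```

```bash
python3 go.py square:
```

```text
t 27.98 tcp [0.5009 0.3407 0.2352] yaw 10.05 tilt 0.0 w 0.0278 F [-0.1  0.2 -1.8] gf 59.1 q [-0.71  0.38  0.01  1.75 -0.01  1.01  1.05]
square: d(cm) [ -2.14 -42.77   0.  ]
```

Call:
{"name": "send_rows", "arguments": {"steps": [{"dx": -0.2,"dy": -3.5,"dz": 0,"yaw": 0,"gripper": 0.2},{"dx": -0.4,"dy": -8.5,"dz": 0,"yaw": 0,"gripper": 0.2},{"dx": -0.7,"dy": -14,"dz": 0,"yaw": 0,"gripper": 0.2},{"dx": -0.9,"dy": -19.5,"dz": 0,"yaw": 0,"gripper": 0.2},{"dx": -1.2,"dy": -25,"dz": 0,"yaw": 0,"gripper": 0.2}]}}

```text
clock: 28.6
tcp_pos: [0.5563, 0.0951, 0.2341]
orientation: [0.276, -3.129, -0.0]
contact_force: [0.5, 0.6, -1.0]
grip_width: 0.0273
gripper_force: 59.4
```

Call:
{"name": "send_rows", "arguments": {"steps": [{"dx": -0.3,"dy": -5.5,"dz": 0,"yaw": 0,"gripper": 0.2},{"dx": -0.5,"dy": -11,"dz": 0,"yaw": 0,"gripper": 0.2},{"dx": -0.7,"dy": -15.5,"dz": 0,"yaw": 0,"gripper": 0.2},{"dx": -0.9,"dy": -17.8,"dz": 0,"yaw": 0,"gripper": 0.2},{"dx": -0.9,"dy": -17.8,"dz": 1,"yaw": 0,"gripper": 0.2}]}}

```text
clock: 29.22
tcp_pos: [0.5967, -0.0794, 0.2243]
orientation: [-0.269, 3.129, -0.002]
contact_force: [0.0, 0.0, -1.9]
grip_width: 0.0272
gripper_force: 59.4
```

Call:
{"name": "send_rows", "arguments": {"steps": [{"dx": 0,"dy": 0,"dz": 2,"yaw": 0,"gripper": 0.2},{"dx": 0,"dy": 0,"dz": 5,"yaw": 0,"gripper": 0.2},{"dx": 0,"dy": 0,"dz": 7,"yaw": 0,"gripper": 0.2},{"dx": 0,"dy": 0,"dz": 8,"yaw": 0,"gripper": 0.2},{"dx": 0,"dy": 0,"dz": 8,"yaw": 0,"gripper": 0.2}]}}

```text
clock: 29.85
tcp_pos: [0.5959, -0.0757, 0.1432]
orientation: [0.277, -3.128, -0.001]
contact_force: [0.7, 0.3, -0.7]
grip_width: 0.0273
gripper_force: 59.4
```

```bash
python3 go.py square:.139
```

```text
t 29.85 tcp [ 0.5959 -0.0757  0.1432] yaw 10.13 tilt 0.1 w 0.0273 F [ 0.7  0.3 -0.7] gf 59.4 q [-0.09  0.49  0.15  1.84 -0.1   0.82  1.86]
square:.139 d(cm) [-0.05 -0.11  0.42]
```

Call:
{"name": "send_rows", "arguments": {"steps": [{"dx": 0,"dy": -0.1,"dz": 0.3,"yaw": 0,"gripper": 0.2},{"dx": 0,"dy": -0.1,"dz": 0.4,"yaw": 0,"gripper": 0.2},{"dx": 0,"dy": -0.1,"dz": 0.5,"yaw": 0,"gripper": 0.2},{"dx": 0,"dy": -0.1,"dz": 0.5,"yaw": 0,"gripper": 0.2}]}}

```text
clock: 30.35
tcp_pos: [0.5969, -0.0777, 0.1392]
orientation: [-0.275, 3.129, -0.0]
contact_force: [-0.4, 0.0, 1.3]
grip_width: 0.0275
gripper_force: 59.8
```

Call:
{"name": "send_rows", "arguments": {"steps": [{"dx": 0,"dy": 0,"dz": 0,"yaw": 0,"gripper": 0.7},{"dx": 0,"dy": 0,"dz": 0,"yaw": 0,"gripper": 0.7},{"dx": 0,"dy": 0,"dz": 0,"yaw": 0,"gripper": 0.7},{"dx": 0,"dy": 0,"dz": -4,"yaw": 0,"gripper": 0.7},{"dx": 0,"dy": 0,"dz": -9,"yaw": 0,"gripper": 0.7}]}}

```text
clock: 30.98
tcp_pos: [0.5958, -0.0776, 0.2288]
orientation: [0.275, -3.127, -0.0]
contact_force: [0.6, 0.4, 0.2]
grip_width: 0.0599
gripper_force: 0.0
```

```bash
python3 go.py s_flask:
```

```text
t 30.98 tcp [ 0.5958 -0.0776  0.2288] yaw 10.06 tilt 0.17 w 0.0599 F [0.6 0.4 0.2] gf 0.0 q [-0.11  0.39  0.17  1.78 -0.08  0.99  1.84]
s_flask: d(cm) [-5.68 40.74  0.  ]
```

Call:
{"name": "send_rows", "arguments": {"steps": [{"dx": -0.7,"dy": 5,"dz": 0,"yaw": 0,"gripper": 0.7},{"dx": -1.4,"dy": 10.5,"dz": 0,"yaw": 0,"gripper": 0.7},{"dx": -2.1,"dy": 16,"dz": 0,"yaw": 0,"gripper": 0.7},{"dx": -2.8,"dy": 21.5,"dz": 0,"yaw": 0,"gripper": 0.7},{"dx": -3.5,"dy": 27,"dz": 0,"yaw": 0,"gripper": 0.7}]}}

```text
clock: 31.6
tcp_pos: [0.5838, 0.1959, 0.2289]
orientation: [-0.275, 3.129, 0.0]
contact_force: [0.7, 0.7, -0.5]
grip_width: 0.0597
gripper_force: 0.0
```

Call:
{"name": "send_rows", "arguments": {"steps": [{"dx": -0.8,"dy": 5,"dz": 0,"yaw": 0,"gripper": 0.7},{"dx": -1.6,"dy": 10,"dz": 0,"yaw": 0,"gripper": 0.7},{"dx": -2.2,"dy": 13.7,"dz": 0,"yaw": 0,"gripper": 0.7},{"dx": -2.2,"dy": 13.7,"dz": 2,"yaw": 0,"gripper": 0.7},{"dx": -2.2,"dy": 13.7,"dz": 4,"yaw": 0,"gripper": 0.7}]}}

```text
clock: 32.22
tcp_pos: [0.5817, 0.3319, 0.1875]
orientation: [0.275, -3.129, 0.002]
contact_force: [-0.3, -0.4, -0.6]
grip_width: 0.0601
gripper_force: 0.0
```

```bash
python3 go.py s_flask:.127
```

```text
t 32.23 tcp [0.5817 0.3319 0.1875] yaw 10.03 tilt 0.07 w 0.0601 F [-0.3 -0.4 -0.6] gf 0.0 q [-0.65  0.53  0.06  1.63 -0.03  0.98  1.16]
s_flask:.127 d(cm) [0.08 0.19 6.05]
```

Call:
{"name": "send_rows", "arguments": {"steps": [{"dx": 0,"dy": 0.1,"dz": 3,"yaw": 0,"gripper": 0.7},{"dx": 0,"dy": 0.1,"dz": 5,"yaw": 0,"gripper": 0.7},{"dx": 0,"dy": 0.1,"dz": 6.1,"yaw": 0,"gripper": 0.7},{"dx": 0,"dy": 0.1,"dz": 6.1,"yaw": 0,"gripper": 0.7}]}}

```text
clock: 32.72
tcp_pos: [0.5814, 0.3332, 0.1271]
orientation: [0.274, -3.128, 0.001]
contact_force: [0.4, -0.3, -0.2]
grip_width: 0.0598
gripper_force: 0.0
```

Call:
{"name": "send_rows", "arguments": {"steps": [{"dx": 0,"dy": 0,"dz": 0,"yaw": 0,"gripper": 0.2},{"dx": 0,"dy": 0,"dz": 0,"yaw": 0,"gripper": 0.2},{"dx": 0,"dy": 0,"dz": 0,"yaw": 0,"gripper": 0.2},{"dx": 0,"dy": 0,"dz": 0,"yaw": 0,"gripper": 0.2},{"dx": 0,"dy": 0,"dz": 0,"yaw": 0,"gripper": 0.2}]}}

```text
clock: 33.35
tcp_pos: [0.5823, 0.334, 0.129]
orientation: [-0.275, 3.128, 0.001]
contact_force: [0.2, -1.4, 6.1]
grip_width: 0.0277
gripper_force: 59.3
```

Call:
{"name": "send_rows", "arguments": {"steps": [{"dx": 0,"dy": 0,"dz": -1,"yaw": 0,"gripper": 0.2},{"dx": 0,"dy": 0,"dz": -3,"yaw": 0,"gripper": 0.2},{"dx": 0,"dy": 0,"dz": -6,"yaw": 0,"gripper": 0.2},{"dx": 0,"dy": 0,"dz": -9,"yaw": 0,"gripper": 0.2},{"dx": 0,"dy": 0,"dz": -10.5,"yaw": 0,"gripper": 0.2}]}}

```text
clock: 33.98
tcp_pos: [0.5822, 0.3345, 0.2357]
orientation: [-0.275, 3.126, 0.003]
contact_force: [0.8, -0.0, -2.3]
grip_width: 0.0277
gripper_force: 59.2
```

```bash
python3 go.py flask:
```

```text
t 33.98 tcp [0.5822 0.3345 0.2357] yaw 10.06 tilt 0.2 w 0.0277 F [ 0.8 -0.  -2.3] gf 59.2 q [-0.66  0.49  0.06  1.59 -0.03  1.06  1.16]
flask: d(cm) [  5.47 -27.31  -0.06]
```

Call:
{"name": "send_rows", "arguments": {"steps": [{"dx": 0.8,"dy": -3.5,"dz": 0,"yaw": 0,"gripper": 0.2},{"dx": 1.7,"dy": -8.5,"dz": 0,"yaw": 0,"gripper": 0.2},{"dx": 2.8,"dy": -14,"dz": 0,"yaw": 0,"gripper": 0.2},{"dx": 3.8,"dy": -19,"dz": 0,"yaw": 0,"gripper": 0.2},{"dx": 4.7,"dy": -23.5,"dz": 0,"yaw": 0,"gripper": 0.2}]}}

```text
clock: 34.6
tcp_pos: [0.5758, 0.0922, 0.2329]
orientation: [0.274, -3.129, 0.0]
contact_force: [0.0, -0.4, -2.0]
grip_width: 0.0277
gripper_force: 59.3
```

Call:
{"name": "send_rows", "arguments": {"steps": [{"dx": 0.7,"dy": -2.8,"dz": 0,"yaw": 0,"gripper": 0.2},{"dx": 0.8,"dy": -3.7,"dz": 1,"yaw": 0,"gripper": 0.2},{"dx": 0.8,"dy": -3.7,"dz": 4,"yaw": 0,"gripper": 0.2},{"dx": 0.8,"dy": -3.7,"dz": 6.5,"yaw": 0,"gripper": 0.2},{"dx": 0.8,"dy": -3.7,"dz": 8,"yaw": 0,"gripper": 0.2}]}}

```text
clock: 35.22
tcp_pos: [0.574, 0.058, 0.1509]
orientation: [0.278, -3.127, -0.001]
contact_force: [0.4, 0.1, -3.0]
grip_width: 0.0276
gripper_force: 59.4
```

```bash
python3 go.py flask:.148
```

```text
t 35.23 tcp [0.574  0.058  0.1509] yaw 10.17 tilt 0.14 w 0.0276 F [ 0.4  0.1 -3. ] gf 59.4 q [-0.3   0.44  0.11  1.89 -0.07  0.81  1.6 ]
flask:.148 d(cm) [-0.18 -0.22  0.29]
```

Call:
{"name": "send_rows", "arguments": {"steps": [{"dx": -0.1,"dy": -0.1,"dz": 0.2,"yaw": 0,"gripper": 0.2},{"dx": -0.1,"dy": -0.1,"dz": 0.3,"yaw": 0,"gripper": 0.2},{"dx": -0.1,"dy": -0.1,"dz": 0.3,"yaw": 0,"gripper": 0.2}]}}

```text
clock: 35.6
tcp_pos: [0.5767, 0.0559, 0.1506]
orientation: [-0.275, 3.128, 0.0]
contact_force: [0.4, -0.6, -3.3]
grip_width: 0.0278
gripper_force: 59.4
```

```bash
python3 go.py flask:.148
```

```text
t 35.6 tcp [0.5767 0.0559 0.1506] yaw 10.06 tilt 0.09 w 0.0278 F [ 0.4 -0.6 -3.3] gf 59.4 q [-0.29  0.44  0.12  1.89 -0.07  0.81  1.6 ]
flask:.148 d(cm) [0.05 0.03 0.26]
```

Call:
{"name": "send_rows", "arguments": {"steps": [{"dx": 0,"dy": 0,"dz": 0.1,"yaw": 0,"gripper": 0.2},{"dx": 0,"dy": 0,"dz": 0.2,"yaw": 0,"gripper": 0.2},{"dx": 0,"dy": 0,"dz": 0.3,"yaw": 0,"gripper": 0.2},{"dx": 0,"dy": 0,"dz": 0.3,"yaw": 0,"gripper": 0.2}]}}

```text
clock: 36.1
tcp_pos: [0.5766, 0.0557, 0.148]
orientation: [-0.275, 3.128, 0.0]
contact_force: [-1.4, -1.3, 6.5]
grip_width: 0.0273
gripper_force: 60.6
```

Call:
{"name": "send_rows", "arguments": {"steps": [{"dx": 0,"dy": 0,"dz": 0,"yaw": 0,"gripper": 0.7},{"dx": 0,"dy": 0,"dz": 0,"yaw": 0,"gripper": 0.7},{"dx": 0,"dy": 0,"dz": 0,"yaw": 0,"gripper": 0.7},{"dx": 0,"dy": 0,"dz": -4,"yaw": 0,"gripper": 0.7},{"dx": 0,"dy": 0,"dz": -8,"yaw": 0,"gripper": 0.7}]}}

```text
clock: 36.72
tcp_pos: [0.5757, 0.0557, 0.2273]
orientation: [0.275, -3.128, 0.0]
contact_force: [0.2, -0.6, 0.1]
grip_width: 0.0591
gripper_force: 0.0
```

```bash
sed -i 's/"s_round":(.4218,.3505)/"s_round":(.4230,.3486)/' go.py; python3 go.py s_round:
```

```text
t 36.73 tcp [0.5757 0.0557 0.2273] yaw 10.06 tilt 0.08 w 0.0591 F [ 0.2 -0.6  0.1] gf 0.0 q [-0.31  0.35  0.13  1.83 -0.05  0.97  1.59]
s_round: d(cm) [9.920e+00 3.151e+01 1.000e-02]
```

Call:
{"name": "send_rows", "arguments": {"steps": [{"dx": 1.6,"dy": 5,"dz": 0,"yaw": 0,"gripper": 0.7},{"dx": 3.3,"dy": 10.5,"dz": 0,"yaw": 0,"gripper": 0.7},{"dx": 5,"dy": 16,"dz": 0,"yaw": 0,"gripper": 0.7},{"dx": 6.7,"dy": 21.5,"dz": 0,"yaw": 0,"gripper": 0.7},{"dx": 8.4,"dy": 27,"dz": 0,"yaw": 0,"gripper": 0.7}]}}

```text
clock: 37.35
tcp_pos: [0.4452, 0.3084, 0.2269]
orientation: [-0.275, 3.129, 0.0]
contact_force: [-0.1, 0.5, -0.2]
grip_width: 0.0598
gripper_force: 0.0
```

Call:
{"name": "send_rows", "arguments": {"steps": [{"dx": 1,"dy": 3,"dz": 0,"yaw": 0,"gripper": 0.7},{"dx": 1.5,"dy": 4.5,"dz": 0,"yaw": 0,"gripper": 0.7},{"dx": 1.5,"dy": 4.5,"dz": 2,"yaw": 0,"gripper": 0.7},{"dx": 1.5,"dy": 4.5,"dz": 4,"yaw": 0,"gripper": 0.7}]}}

```text
clock: 37.85
tcp_pos: [0.4244, 0.3477, 0.1864]
orientation: [-0.273, 3.129, -0.0]
contact_force: [0.5, 0.5, -0.6]
grip_width: 0.0595
gripper_force: 0.0
```

```bash
python3 go.py s_round:.139
```

```text
t 37.85 tcp [0.4244 0.3477 0.1864] yaw 9.98 tilt 0.05 w 0.0595 F [ 0.5  0.5 -0.6] gf 0.0 q [-0.79  0.35 -0.02  1.93  0.01  0.86  0.94]
s_round:.139 d(cm) [0.12 0.11 4.74]
```

Call:
{"name": "send_rows", "arguments": {"steps": [{"dx": 0.1,"dy": 0.1,"dz": 2,"yaw": 0,"gripper": 0.7},{"dx": 0.1,"dy": 0.1,"dz": 4,"yaw": 0,"gripper": 0.7},{"dx": 0.1,"dy": 0.1,"dz": 4.7,"yaw": 0,"gripper": 0.7},{"dx": 0.1,"dy": 0.1,"dz": 4.7,"yaw": 0,"gripper": 0.7}]}}

```text
clock: 38.35
tcp_pos: [0.4228, 0.3487, 0.1397]
orientation: [0.274, -3.129, 0.001]
contact_force: [0.3, 0.9, 0.3]
grip_width: 0.0598
gripper_force: 0.0
```

Call:
{"name": "send_rows", "arguments": {"steps": [{"dx": 0,"dy": 0,"dz": 0,"yaw": 0,"gripper": 0.2},{"dx": 0,"dy": 0,"dz": 0,"yaw": 0,"gripper": 0.2},{"dx": 0,"dy": 0,"dz": 0,"yaw": 0,"gripper": 0.2},{"dx": 0,"dy": 0,"dz": 0,"yaw": 0,"gripper": 0.2},{"dx": 0,"dy": 0,"dz": 0,"yaw": 0,"gripper": 0.2}]}}

```text
clock: 38.98
tcp_pos: [0.423, 0.3494, 0.1407]
orientation: [-0.275, 3.128, 0.001]
contact_force: [0.7, -2.2, 6.3]
grip_width: 0.0275
gripper_force: 59.0
```

Call:
{"name": "send_rows", "arguments": {"steps": [{"dx": 0,"dy": 0,"dz": -1,"yaw": 0,"gripper": 0.2},{"dx": 0,"dy": 0,"dz": -3,"yaw": 0,"gripper": 0.2},{"dx": 0,"dy": 0,"dz": -6,"yaw": 0,"gripper": 0.2},{"dx": 0,"dy": 0,"dz": -9,"yaw": 0,"gripper": 0.2},{"dx": 0,"dy": 0,"dz": -11,"yaw": 0,"gripper": 0.2}]}}

```text
clock: 39.6
tcp_pos: [0.4223, 0.3498, 0.2516]
orientation: [-0.276, 3.129, 0.002]
contact_force: [0.4, -0.4, -2.9]
grip_width: 0.0277
gripper_force: 59.3
```

```bash
python3 go.py round:
```

```text
t 39.6 tcp [0.4223 0.3498 0.2516] yaw 10.07 tilt 0.09 w 0.0277 F [ 0.4 -0.4 -2.9] gf 59.3 q [-0.79  0.27 -0.02  1.87  0.    1.    0.94]
round: d(cm) [ -3.37 -38.44  -0.04]
```

Call:
{"name": "send_rows", "arguments": {"steps": [{"dx": -0.2,"dy": -3.5,"dz": 0,"yaw": 0,"gripper": 0.2},{"dx": -0.5,"dy": -8.5,"dz": 0,"yaw": 0,"gripper": 0.2},{"dx": -1,"dy": -14,"dz": 0,"yaw": 0,"gripper": 0.2},{"dx": -1.5,"dy": -19,"dz": 0,"yaw": 0,"gripper": 0.2},{"dx": -2,"dy": -24,"dz": 0,"yaw": 0,"gripper": 0.2}]}}

```text
clock: 40.22
tcp_pos: [0.484, 0.1152, 0.2502]
orientation: [-0.276, 3.129, 0.001]
contact_force: [-0.2, -0.2, -2.5]
grip_width: 0.0275
gripper_force: 59.4
```

Call:
{"name": "send_rows", "arguments": {"steps": [{"dx": -0.5,"dy": -5,"dz": 0,"yaw": 0,"gripper": 0.2},{"dx": -0.9,"dy": -9.5,"dz": 0,"yaw": 0,"gripper": 0.2},{"dx": -1.2,"dy": -13,"dz": 0,"yaw": 0,"gripper": 0.2},{"dx": -1.4,"dy": -14.4,"dz": 0,"yaw": 0,"gripper": 0.2},{"dx": -1.4,"dy": -14.4,"dz": 1,"yaw": 0,"gripper": 0.2}]}}

```text
clock: 40.85
tcp_pos: [0.5235, -0.0227, 0.2401]
orientation: [-0.274, 3.128, 0.001]
contact_force: [-0.4, 0.8, -2.4]
grip_width: 0.0273
gripper_force: 59.5
```

Call:
{"name": "send_rows", "arguments": {"steps": [{"dx": 0,"dy": 0,"dz": 2,"yaw": 0,"gripper": 0.2},{"dx": 0,"dy": 0,"dz": 4.5,"yaw": 0,"gripper": 0.2},{"dx": 0,"dy": 0,"dz": 6.5,"yaw": 0,"gripper": 0.2},{"dx": 0,"dy": 0,"dz": 7.6,"yaw": 0,"gripper": 0.2},{"dx": 0,"dy": 0,"dz": 7.6,"yaw": 0,"gripper": 0.2}]}}

```text
clock: 41.48
tcp_pos: [0.5223, -0.0216, 0.163]
orientation: [0.278, -3.127, -0.001]
contact_force: [-0.1, -0.5, -1.2]
grip_width: 0.0276
gripper_force: 59.5
```

```bash
python3 go.py round:.1597
```

```text
t 41.48 tcp [ 0.5223 -0.0216  0.163 ] yaw 10.15 tilt 0.11 w 0.0276 F [-0.1 -0.5 -1.2] gf 59.5 q [-0.24  0.35  0.2   2.02 -0.1   0.79  1.76]
round:.1597 d(cm) [-0.02 -0.13  0.33]
```

Call:
{"name": "send_rows", "arguments": {"steps": [{"dx": 0,"dy": -0.1,"dz": 0.1,"yaw": 0,"gripper": 0.2},{"dx": 0,"dy": -0.1,"dz": 0.2,"yaw": 0,"gripper": 0.2},{"dx": 0,"dy": -0.1,"dz": 0.3,"yaw": 0,"gripper": 0.2},{"dx": 0,"dy": -0.1,"dz": 0.4,"yaw": 0,"gripper": 0.2},{"dx": 0,"dy": -0.1,"dz": 0.4,"yaw": 0,"gripper": 0.2}]}}

```text
clock: 42.1
tcp_pos: [0.5231, -0.0238, 0.1598]
orientation: [0.275, -3.129, -0.0]
contact_force: [1.0, -0.6, -2.5]
grip_width: 0.0275
gripper_force: 59.5
```

Call:
{"name": "send_rows", "arguments": {"steps": [{"dx": 0,"dy": 0,"dz": 0,"yaw": 0,"gripper": 0.7},{"dx": 0,"dy": 0,"dz": 0,"yaw": 0,"gripper": 0.7},{"dx": 0,"dy": 0,"dz": 0,"yaw": 0,"gripper": 0.7},{"dx": 0,"dy": 0,"dz": -4,"yaw": 0,"gripper": 0.7},{"dx": 0,"dy": 0,"dz": -9,"yaw": 0,"gripper": 0.7}]}}

```text
clock: 42.72
tcp_pos: [0.5223, -0.0238, 0.25]
orientation: [0.275, -3.127, 0.0]
contact_force: [1.4, 0.2, 0.6]
grip_width: 0.0595
gripper_force: 0.0
```

Call:
{"name": "send_rows", "arguments": {"steps": [{"dx": 1,"dy": 4,"dz": 0,"yaw": 0,"gripper": 0.7},{"dx": 2,"dy": 9,"dz": 0,"yaw": 0,"gripper": 0.7},{"dx": 3,"dy": 14,"dz": 0,"yaw": 0,"gripper": 0.7},{"dx": 3,"dy": 19,"dz": 0,"yaw": 0,"gripper": 0.7},{"dx": 3,"dy": 24,"dz": 0,"yaw": 0,"gripper": 0.7}]}}

```text
clock: 43.35
tcp_pos: [0.4512, 0.2088, 0.2502]
orientation: [-0.275, 3.129, 0.001]
contact_force: [1.5, -0.1, -0.1]
grip_width: 0.0597
gripper_force: 0.0
```

Call:
{"name": "send_rows", "arguments": {"steps": [{"dx": 0,"dy": 4,"dz": 0,"yaw": 0,"gripper": 0.7},{"dx": 0,"dy": 8,"dz": 0,"yaw": 0,"gripper": 0.7},{"dx": 0,"dy": 12,"dz": 0,"yaw": 0,"gripper": 0.7},{"dx": 0,"dy": 12,"dz": 0,"yaw": 0,"gripper": 0.7},{"dx": 0,"dy": 12,"dz": 0,"yaw": 0,"gripper": 0.7}]}}

```text
clock: 43.98
tcp_pos: [0.4309, 0.3248, 0.2496]
orientation: [0.275, -3.129, 0.001]
contact_force: [-0.4, -0.4, 0.3]
grip_width: 0.06
gripper_force: 0.0
```

```bash
python3 go.py;  python3 - <<'E'
from h import *
f=imaging.grab_frame("top");P=cloud(f)
for n,u,v,r,z in [("round",337,212,22,.167),("square",365,178,20,.144),("flask",298,187,20,.154),("tinL",307,222,17,.046),("tinR",367,212,17,.046),("jar",502,222,34,.124)]:
    c,e,rad,mz,k=blob(f,P,u,v,r,z-.006,z+.006); print(n,plane(f,c,z)[0,:2].round(4),mz.round(4),k)
cv2.imwrite("pics/t4.png",f["color"][:,:,::-1])
E
```

```text
t 43.98 tcp [0.4309 0.3248 0.2496] yaw 10.04 tilt 0.05 w 0.06 F [-0.4 -0.4  0.3] gf 0.0 q [-0.75  0.26 -0.01  1.89  0.    0.99  0.98]
round [ 0.5223 -0.0255] 0.1661 200
square [ 0.596  -0.0769] 0.143 187
flask [0.5753 0.0539] 0.153 195
tinL [0.5083 0.0396] 0.0454 299
tinR [ 0.5351 -0.0858] 0.0454 300
jar [ 0.5155 -0.3513] 0.1235 599
```

View pics/t4.png

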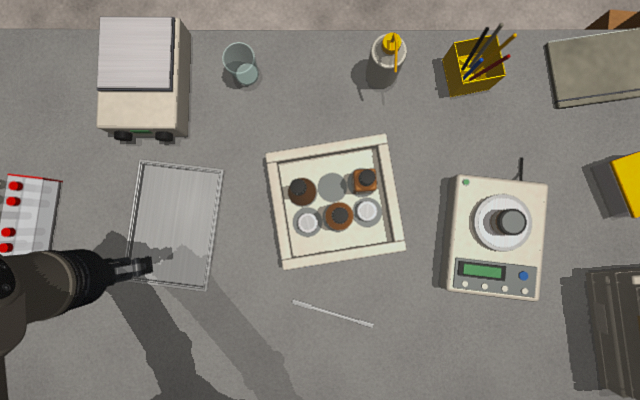

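The bottles are back at (300,190), (365,180) and (338,215), each within 3 mm of its start. The tins haven't moved, the jar is on the pan at (511,222), and the arm is clear of everything. Handing in.

```bash
python3 -c "
from bench import workorder
print(workorder.hand_in())"
```

```text
the job is handed in; nothing more can be done
None
```

The job is handed in (no verdict was returned): the last camera check put the jar within about 3 mm of the pan centre, each bottle within 3 mm of where it started, and both tins unmoved.

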